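# Release the latched key on the kiln controller

### The job

One of the four identical white keys on the kiln controller has been left latched down a few millimetres. Find it by tapping the keys lightly with the fingertips, then press that key down and let go so that it springs up and the red pin sinks. Do not push a free key home (that starts a firing and drops the yellow pin), and leave everything else on the bench where it stands.

Things in the scene. Friction and masses are not known exactly. Their poses are not given: they have to be found in the camera images.
- controller: kiln controller, fixed: grey box 180 mm deep (x), 270 wide (y), 60 high; origin under its centre, front at -x. Four identical white keys, caps 36 (x) by 26 mm (y), stand 40 mm apart in a row along y at x = -30 mm. At the row's ends, 10 mm thick: red pin (y = +112 mm), yellow pin (y = -112 mm). Behind: a black dial (x 48, y 85 mm), its top 77 mm above the bench.
- slot_1 (a point): key place 1 of 4 from the controller's +y end: fixed point (it does not move with the key) at the centre of a free key's cap top, 74 mm above the bench; axes as the controller's. A free key: springs back, moves straight down 9 mm at most, gives from 2 N and takes 0.8 N more per mm. Sinking it 5 mm does no harm; past 6 mm it meets the start bar, and 7.5 mm down it has started a firing.
- slot_2 (a point): key place 2 of 4 from the controller's +y end: fixed point (it does not move with the key) at the centre of a free key's cap top, 74 mm above the bench; axes as the controller's. The latched key (in any place): same look, but its cap top is about 4 mm lower and it gives only above 5.3 N. Pushed past 7 mm below a free key's height (8 to 9 N, bottom at 9 mm) it lets go; when released it rises level with the others.
- slot_3 (a point): key place 3 of 4 from the controller's +y end: fixed point (it does not move with the key) at the centre of a free key's cap top, 74 mm above the bench; axes as the controller's. The caps move vertically only, and cannot be pulled up while latched.
- slot_4 (a point): key place 4 of 4 from the controller's +y end: fixed point (it does not move with the key) at the centre of a free key's cap top, 74 mm above the bench; axes as the controller's. Cap tops of free keys stand 14 mm above the controller's cover.
- red_pin (a joint): height in m that the red pin has risen: about 0.0065 while a key is latched (more while that key is pushed deeper), 0 (1 mm proud of the cover) when no key is latched
- yellow_pin (a joint): how far in m the yellow pin has dropped: 0 (8 mm proud of the cover) as long as no free key was pushed home; past 0.0015 a firing programme was started; it stays down
- glaze_pot: small blue-capped test pot of glaze, 32 mm across, 38 mm high, standing on the controller's cover behind the keys; origin under its centre
- mug: blue ceramic mug, 80 mm across, 90 mm high, handle at its +y; origin under its centre
- bowl: terracotta bowl, 120 mm across, 50 mm high; origin under its centre
- brush: glaze brush lying flat on the bench, bystander
- spatula: metal spatula lying flat on the bench, bystander
- tile: loose white ceramic tile, 80 x 80 x 12 mm, lying behind the controller; origin under its centre
- glaze_jar: glaze jar with white cap, 70 mm across, 100 mm high; origin under its centre

How it is judged:
At the end, for the whole second after the job is handed in: The latched key has sprung up: the red pin has sunk to within 1.6 mm of its rest (the key within 1 mm of the others); the yellow pin has not dropped by 1.5 mm; every loose thing is upright and within 20 mm of where it stood (value of joint red_pin below 0.0016 m and not (value of joint yellow_pin above 0.0015 m) and not (distance of any of glaze_pot, mug, bowl, brush, spatula, tile, glaze_jar from where it was at the start of the episode above 0.02 m) and not (angle between any of glaze_pot, mug, bowl, glaze_jar's own z axis and vertical above 0.4 rad)); the robot touches nothing.
It fails at once if a free key is pushed home (yellow pin drops by more than 1.5 mm) (value of joint yellow_pin above 0.0015 m).
It fails at once if a loose thing is lifted, carried or pushed more than 20 mm (distance of any of glaze_pot, mug, bowl, brush, spatula, tile, glaze_jar from where it was at the start of the episode above 0.02 m).
It fails at once if a pot, mug, bowl or jar is tipped (angle between any of glaze_pot, mug, bowl, glaze_jar's own z axis and vertical above 0.4 rad).
It also fails if it takes over 51 s, if anything falls off the work surface, if the arm or the gripper's body presses on something with over 40 N, if the wrist force passes 120 N, or if a joint passes its speed limit or range.

### The arm

A 7-joint arm with a two-finger parallel gripper is mounted at the origin on the work surface. World frame = base frame: x ahead of the robot, y to its left, z up, the work surface at z = 0. Lengths are in m, angles in rad, forces in N, time in s.
With the tool pointing down it reaches from about 0.425 to 0.95 m from the base axis. Payload 4.7 kg.
Tool frame: the origin (TCP) lies between the finger pads; the fingertips stand 25 mm ahead of it and the grasp point (between the pads) lies 6 mm ahead of it; x points along the fingers, z is the direction in which the jaws open and shut, and the axes are right-handed (so a half turn about x gives the same grasp; the last joint's range is limited). The gripper opens to 85 mm and grips with 20 to 120 N. Pads are 22 mm wide; open, the fingers measure 114 mm over their backs; the gripper's body (76 mm by 85 mm) begins 54 mm behind the grasp point. The pads swing forward as they close: fully open they stand 13 mm farther back than shut.
Start: joints at [1.268, 0.469, -0.049, 1.532, 0.024, 1.141, -0.082], TCP at [0.183, -0.65, 0.256] pointing down, gripper open.
Joint ranges: [-2.59, 2.59], [-0.33, 1.99], [-1.39, 1.29], [0.1, 2.45], [-1.04, 4.18], [0.21, 1.99], [-2.66, 2.66]. Speed limits (rad/s): [2.57, 2.57, 3.14, 3.14, 3.14, 3.14, 3.14].

### API

Orientations are given as a 3x3 rotation matrix whose columns are the frame's x, y, z axes.
In Python, from rig import * gives the robot as it stands. Calls block until the motion is done:
- movep(position, orientation): joint-space move of the TCP to a pose.
- move_l(position, attitude=None, feed=0.15, until_force=None): straight line of the TCP; attitude=None keeps the orientation; feed is the mean speed in m/s. With until_force (N) it stops when the force on the tool has changed by that much, and returns True; else False.
- move_joints(angles): joint-space move.
- command_gripper(opening, newtons=None): finger opening in m; newtons is the grip in N (None keeps the last); returns when the fingers have stopped.
- sleep(seconds).
- inverse_kinematics(position, orientation): joint angles nearest the present ones, or None.
- sense(): the state.
- camera(name): name is "side" or "top"; returns (picture, depth): 384x512x3 uint8, red, green, blue; 384x512 float32, m along the optical axis (not along the pixel's ray), 0 where there is no reading.
- camera_params(name): a dict with "K" (3x3 intrinsics, pixels), "position" and "rotation" of the camera in the world. Camera axes: x right, y down, z forward; pixel columns grow to the right and rows downward; lengths in m; the calibration is good to about 2 mm. A picture is of the moment at which its call begins. camera_params takes no time and is no camera call.
A pose or a line that the arm cannot do raises Unreachable and nothing moves.
- finish_job(): hands the job in, once; it reports no verdict.
The state is a dict: "time_s": time; "joint_pos": joint angles; "qd": joint speeds; "joint_efforts": joint torques, N m; "position": TCP position; "tcp_rot": TCP orientation; "wrist_force": force on the tool from outside, world axes, zero at the start; "ft_torque": the same for the moment, N m; "finger_gap": finger opening in m.
Only numpy, scipy, OpenCV 4.12 (cv2) and the standard library are available. Lean on these libraries where they do the work, as an engineer would, in place of code of your own. Each camera call takes 0.05 s, during which the arm holds its last target. There are 200 camera calls.

## Working session

There is one attempt and no reset: what is moved stays moved. The work goes in short steps, each a Python script; the robot and the scene stay as the last script left them, time stands still between calls to the robot, and variables do not carry over. Pictures are saved under pics/ and viewed, about 8 in all and at most 12, crops included, and the job is handed in when it is done.

```bash
mkdir -p pics; python3 - <<'E'
from rig import *
import cv2,numpy as np
for n in("top","side"):
    p,d=camera(n); cv2.imwrite(f"pics/{n}0.png",p[:,:,::-1]); np.savez(f"pics/{n}0.npz",p=p,d=d)
    c=camera_params(n); print(n,c)
s=sense(); print(s)
E
```

```text
top {'K': array([[397.84430105,   0.        , 261.45148993],
       [  0.        , 397.84430105, 193.00227375],
       [  0.        ,   0.        ,   1.        ]]), 'position': array([ 0.28382409, -0.0125333 ,  1.22846036]), 'rotation': array([[-0.00542315, -0.98011339,  0.19836416],
       [-0.9999184 ,  0.00760952,  0.01026135],
       [-0.01156674, -0.19829233, -0.98007467]])}
side {'K': array([[408.47463886,   0.        , 257.11101705],
       [  0.        , 408.47463886, 193.54925015],
       [  0.        ,   0.        ,   1.        ]]), 'position': array([ 0.41324292, -0.88826882,  0.68396097]), 'rotation': array([[ 0.99137362, -0.08067355,  0.10329631],
       [-0.13091147, -0.57120204,  0.81030267],
       [-0.00636693, -0.81683536, -0.57683573]])}
{'time_s': 0.1, 'joint_pos': array([ 1.26811646,  0.4694075 , -0.04861923,  1.53358288,  0.02407543,
        1.1410402 , -0.08228807]), 'qd': array([-5.16167635e-04, -1.10354819e-04, -6.67694066e-06, -2.93113199e-03,
        2.93796844e-04,  1.57081203e-03,  2.69413086e-05]), 'joint_efforts': array([ 5.75802806e-04, -5.11511171e+01, -4.68393811e-02, -2.38388050e+01,
        1.08180754e-02,  4.42344550e-03, -1.05003451e-05]), 'position': array([ 0.18240064, -0.64937243,  0.25533135]), 'tcp_rot': array([[-5.33196631e-04,  9.62741591e-01,  2.70422530e-01],
       [ 1.77523986e-03,  2.70423054e-01, -9.62739955e-01],
       [-9.99998282e-01, -3.32648474e-05, -1.85328590e-03]]), 'wrist_force': array([ 0.7670427 ,  0.10132978, -0.12393818]), 'ft_torque': array([-2.38589006e-02, -3.62327730e-02, -3.35059332e-05]), 'finger_gap': 0.08551615600760513}
```

View pics/top0.png

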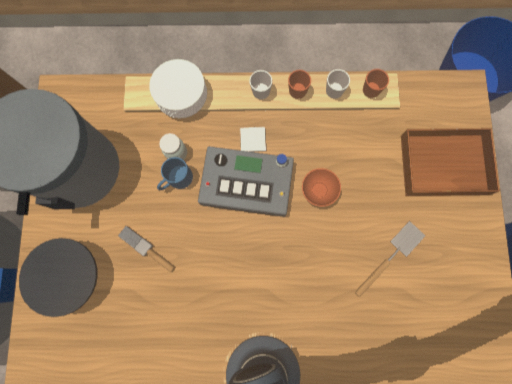

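View pics/side0.png

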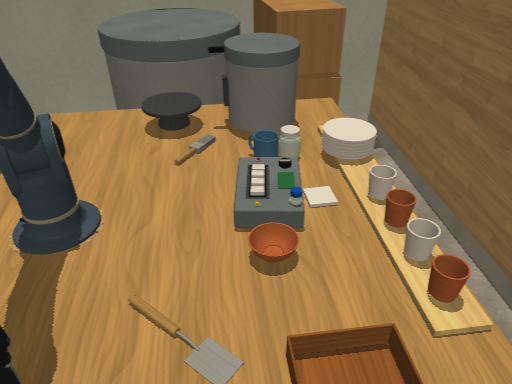

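The top view shows the controller with its keys at about (224,186), (237,188), (251,190) and (265,191). The red pin is at (208,184), the yellow at (281,194), and the glaze pot at (281,160). The side view agrees, with the bowl and mug well clear of the key row.

```bash
cat > h.py <<'E'
import numpy as np, cv2
def ray(cp,uv,z):
    d=cp["rotation"]@np.linalg.inv(cp["K"])@np.array([uv[0],uv[1],1.]); return cp["position"]+d*(z-cp["position"][2])/d[2]
def keys(p,cp,box,z=0.074):
    x0,x1,y0,y1=box; m=np.zeros(p.shape[:2],np.uint8); m[y0:y1,x0:x1]=(p[y0:y1,x0:x1].min(2)>170)
    n,_,st,c=cv2.connectedComponentsWithStats(m)
    return [(st[i,4],c[i].round(1),ray(cp,c[i],z).round(4)) for i in range(1,n) if st[i,4]>15]
E
python3 - <<'E'
from rig import *
from h import *
for n,b in(("top",(212,275,175,202)),("side",(245,272,160,200))):
    f=np.load(f"pics/{n}0.npz");p=f["p"];cp=camera_params(n)
    k=keys(p,cp,b)
    for a in k: print(n,a)
    P=np.array([a[2][:2] for a in k]); v=P[-1]-P[0]; print(np.linalg.norm(v),np.degrees(np.arctan2(*v[::-1])))
    q=p.astype(int); R=(q[...,0]>150)&(q[...,1]<70)&(q[...,2]<70); Y=(q[...,0]>170)&(q[...,1]>150)&(q[...,2]<110)
    for nm,M,z in(("red",R,.067),("yel",Y,.068)):
        ys,xs=np.nonzero(M[150:215]); ok=(xs>195)&(xs<300)
        if ok.any(): print(n,nm,ok.sum(),xs[ok].mean(),ys[ok].mean()+150,ray(cp,(xs[ok].mean(),ys[ok].mean()+150),z))
E
```

```text
top (np.int32(81), array([224.1, 185.4]), array([0.5413, 0.1107, 0.074 ]))
top (np.int32(82), array([237.2, 187. ]), array([0.5362, 0.0715, 0.074 ]))
top (np.int32(85), array([250.7, 188.8]), array([0.5303, 0.0314, 0.074 ]))
top (np.int32(84), array([264. , 190.6]), array([ 0.5248, -0.008 ,  0.074 ]))
0.11984131174181964 -97.9137398064391
top yel 439 260.79271070615033 183.86788154897494 [0.546579   0.00143546 0.068     ]
side (np.int32(45), array([258.1, 166.4]), array([0.5428, 0.1013, 0.074 ]))
side (np.int32(44), array([257. , 172.5]), array([0.5355, 0.0696, 0.074 ]))
side (np.int32(50), array([256.7, 180.2]), array([0.5296, 0.031 , 0.074 ]))
side (np.int32(58), array([256.7, 189.1]), array([ 0.5241, -0.011 ,  0.074 ]))
0.1138462998959562 -99.45404844930864
side red 4 258.0 157.5 [0.55083971 0.163418   0.067     ]
side yel 3 257.0 202.0 [ 0.51839535 -0.05985338  0.068     ]
```

```bash
cat >> h.py <<'E'
yaw=np.radians(-7.9); ex=np.array([np.cos(yaw),np.sin(yaw),0]); ey=np.array([-ex[1],ex[0],0])
c0=np.array([.5332,.0514,0])            # middle of the key row
slot=lambda i: c0+ey*0.04*(2.5-i)
def att(s): 
    x=np.array([0,0,-1.]); z=s*ex; return np.column_stack([x,np.cross(z,x),z])
E
python3 - <<'E'
from rig import *
from h import *
for s in(1,-1): print(s,[np.round(q,2).tolist() if (q:=inverse_kinematics(slot(i)+[0,0,.13],att(s))) is not None else None for i in(1,4)])
q1=inverse_kinematics(slot(4)+[0,0,.13],att(1)); q2=inverse_kinematics(slot(4)+[0,0,.13],att(-1))
s=1 if q2 is None or (q1 is not None and abs(q1[6])<=abs(q2[6])) else -1
command_gripper(0.0,20)
movep(slot(4)+[0,0,.16],att(s)); S=sense(); print(s,S["time_s"],S["position"],S["wrist_force"],S["finger_gap"])
p,_=camera("side"); cv2.imwrite("pics/s1.png",cv2.resize(p[110:260,180:340,::-1],None,fx=4,fy=4))
E
```

```text
1 [[0.41, 0.6, -0.94, 1.91, 0.6, 0.94, -0.95], [0.45, 0.46, -0.66, 1.98, 0.38, 0.82, -0.56]]
-1 [[0.54, 0.74, -1.18, 1.9, 0.79, 1.06, 2.03], [0.79, 0.69, -1.18, 1.97, 0.76, 1.02, 2.25]]
1 3.4667 [ 0.52517624 -0.00925053  0.15995761] [ 0.97119901  0.32732172 -0.15318392] -0.00015083976256422105
```

View pics/s1.png

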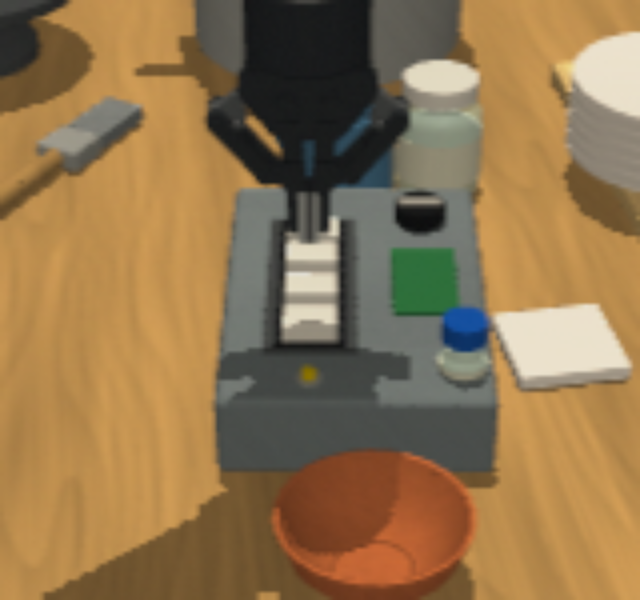

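The closed fingers, at crop (310,235), hang high over the key row. The shadow and the yellow pin at (308,375) fit the estimated position. Next I tap the four keys lightly.

```bash
python3 - <<'E'
from rig import *
from h import *
for i in(4,3,2,1):
    move_l(slot(i)+[0,0,.112],feed=.15)
    f0=sense()["wrist_force"][2]
    hit=move_l(slot(i)+[0,0,.090],feed=.012,until_force=2.5)
    S=sense(); print(i,hit,"tip z %.4f"%(S["position"][2]-.025),"dF",(S["wrist_force"][2]-f0).round(2),"t",S["time_s"])
    move_l(slot(i)+[0,0,.112],feed=.08)
E
```

```text
4 True tip z 0.0722 dF 4.81 t 5.1583
3 True tip z 0.0726 dF 3.78 t 7.075
2 True tip z 0.0726 dF 2.78 t 8.9833
1 True tip z 0.0697 dF 4.09 t 11.0417
```

```bash
python3 - <<'E'
from rig import *
from h import *
for i in(1,2,4):
    move_l(slot(i)+[0,0,.105],feed=.15); f0=sense()["wrist_force"][2]
    for z in(.0735,.0723,.0711,.0700):
        move_l(slot(i)+[0,0,z+.025],feed=.03); sleep(.15); S=sense()
        df=S["wrist_force"][2]-f0; print(i,z,"tip %.4f dF %.2f"%(S["position"][2]-.025,df))
        if df>4.5: break
    move_l(slot(i)+[0,0,.112],feed=.08)
print(sense()["time_s"])
E
```

```text
1 0.0735 tip 0.0736 dF 1.21
1 0.0723 tip 0.0723 dF 0.99
1 0.0711 tip 0.0711 dF 0.36
1 0.07 tip 0.0700 dF 1.99
2 0.0735 tip 0.0738 dF 1.07
2 0.0723 tip 0.0725 dF 2.91
2 0.0711 tip 0.0712 dF 3.87
2 0.07 tip 0.0701 dF 4.64
4 0.0735 tip 0.0738 dF 2.47
4 0.0723 tip 0.0725 dF 3.72
4 0.0711 tip 0.0712 dF 4.30
4 0.07 tip 0.0701 dF 6.45
19.0167
```

Key 1 gives nothing until about 4 mm down, while keys 2 and 4 resist from 74 mm, so key 1 is the latched one. I'll press it and let go.

```bash
python3 - <<'E'
from rig import *
from h import *
move_l(slot(1)+[0,0,.100],feed=.1); f0=sense()["wrist_force"][2]
h=move_l(slot(1)+[0,0,.0648+.025],feed=.015,until_force=16); sleep(.2); S=sense()
print(h,"tip %.4f dF %.2f"%(S["position"][2]-.025,S["wrist_force"][2]-f0))
move_l(slot(1)+[0,0,.112],feed=.06)
# re-tap: should now be free
f0=sense()["wrist_force"][2]
for z in(.0735,.0723,.0711):
    move_l(slot(1)+[0,0,z+.025],feed=.04); sleep(.15); print(z,"dF %.2f"%(sense()["wrist_force"][2]-f0))
move_l(slot(1)+[0,0,.16],feed=.1); movep(slot(4)+[0,-.25,.25],att(1))
print(sense()["time_s"])
for n,b in(("side",(110,260,180,340)),("top",(130,230,150,350))):
    p,_=camera(n); cv2.imwrite(f"pics/{n}2.png",cv2.resize(p[b[0]:b[1],b[2]:b[3],::-1],None,fx=4,fy=4))
E
```

```text
False tip 0.0657 dF 9.47
0.0735 dF 2.53
0.0723 dF 2.93
0.0711 dF 4.27
25.5667
```

View pics/side2.png

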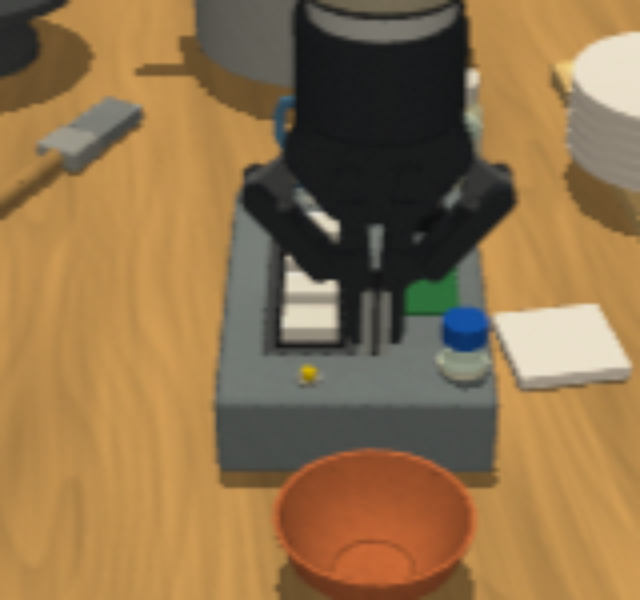

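View pics/top2.png

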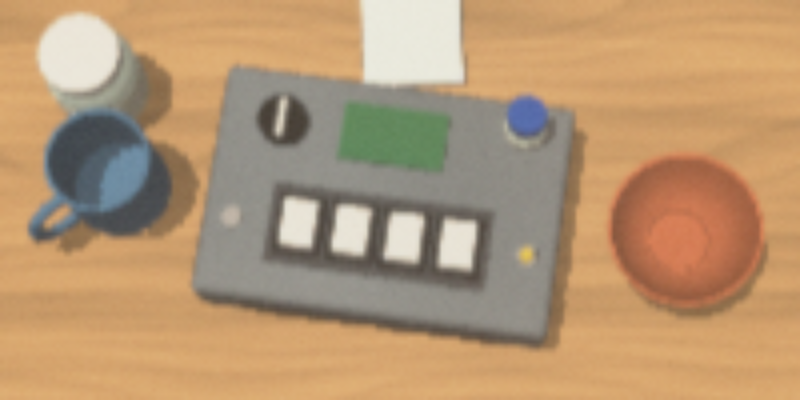

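In the top crop, the red pin's place at (230,215) now shows only its pale ring, so the pin has sunk. The yellow pin still stands at (527,254), and the pot, mug, bowl, jar and tile haven't moved. The gripper is high in free air.

```bash
python3 -c "
from rig import *
S=sense();print(S['position'],S['wrist_force'],S['time_s'])
finish_job()"
```

```text
[ 0.52548216 -0.25603888  0.24980424] [-0.2027723  -0.21656549 -0.86657491] 25.6667
the job is handed in; nothing more can be done
```

The latched key was key 1, the one at the red-pin end. I pressed it down, it sprang back up, and I handed the job in at about 25.7 s of the 51 s allowed.

- **Finding the key:** tapping showed keys 2, 3 and 4 at free-key height. Key 1 offered no real resistance until about 4 mm lower. I probed keys 1, 2 and 4 again in small steps, which confirmed it. Keys 2 and 4 were sunk about 4 mm in that check, within the 5 mm that does no harm.
- **Releasing it:** I pressed key 1 to about 8.3 mm below free height, at 9.5 N, then let go. Tapped again, it resisted from about 74 mm above the bench, like the others.
- **Last pictures:** the red pin has sunk and the yellow pin is still up. The pot, mug, bowl, jar and tile look unmoved, judged by eye. The brush and spatula were not fully in the last pictures, but the arm stayed well above the bench. The gripper was in free air, touching nothing.
- **Force readings:** they wander by about 1 N, so I relied on the contact heights and the step-by-step resistance, not on single force values. No check failed or disagreed.

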